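# Thread the guide rod into the drill-guide stand and hold it

## Robot

A 6-joint arm with a two-finger parallel gripper is mounted at the origin on the work surface. World frame = base frame: x ahead of the robot, y to its left, z up, the work surface at z = 0. Lengths are in m, angles in rad, forces in N, time in s.
With the tool pointing down it reaches from about 0.35 to 0.725 m from the base axis. Payload 6 kg.
Tool frame: the origin (TCP) lies at the very end of the fingers, on their centre line; the grasp point (between the pads) lies 19 mm behind it; z points along the fingers, y is the direction in which the jaws open and shut (so a half turn about z gives the same grasp; the last joint's range is limited). The gripper opens to 85 mm and grips with 20 to 120 N. Pads are 22 mm wide; open, the fingers measure 114 mm over their backs; the gripper's body (76 mm by 85 mm) begins 54 mm behind the grasp point. The pads swing forward as they close: fully open they stand 13 mm farther back than shut.
Start: joints at [1.562, 0.04, 0.085, 0, -1.615, -0.334], TCP at [0.202, 0.565, 0.231] pointing down, gripper open.
Joint ranges: [-2.56, 2.56], [-1.29, 2.01], [-1.08, 1.49], [-3.29, 1.98], [-2.81, -0.18], [-2.99, 2.99]. Speed limits (rad/s): [2.57, 2.57, 3.01, 3.14, 3.14, 3.14].

## Interface

Orientations are given as a 3x3 rotation matrix whose columns are the frame's x, y, z axes.
In Python, from bench import bot gives the robot as it stands.
- The arm moves only by the shell command python3 -m pendant 'ROWS' [OPENING] [FORCE]. ROWS is a JSON object of lists of equal length, an entry for each row: "travel": the shift along the tool's x, y, z in cm, a list of three; "yaw": the turn about the tool's z in degrees. In form: {"travel": [[tx, ty, tz], ...], "yaw": [yaw, ...]}. A call has 1 to 10 rows; each row is the pose to reach, as a shift and turn from the pose commanded when the call began, along the tool's axes at that moment; what a row does not reach only later rows make up. A row lasts 1/10 s, in which the tool goes at most 50 mm and 8.59 degrees, less where a joint would pass 70% of its speed; a pose out of reach is approached as far as the arm can. A call with a gripper value outside its range is refused whole. OPENING is the opening in per cent of the stroke, from 0 (shut) to 100 (fully open), set as the call begins (- or left out, the last holds). The fingers move at their own pace and stop on an object; FORCE is the grip in N (left out, the last holds). Time passes only in rows, so rows that repeat a pose let the fingers close. It gives the time, the measured TCP pose, the force and the opening at its end, in the units of the state.
- bot.get_obs(): the state, without advancing time (a new reading comes with each control period).
- bot.snapshot(name): name is "side" or "top" or "wrist"; returns (picture, depth): 400x640x3 uint8, blue, green, red; 400x640 float32, m along the optical axis (not along the pixel's ray), 0 where there is no reading.
- bot.calibration(name): a dict with "vertical_fov" (degrees; the focal length in pixels is half the picture's height over the tangent of half this angle, whatever the lens; pixels are square), "cx", "cy" (the principal point, pixels), "k1" (the pictures are not rectified: a ray, as slopes to the right and down, at radius r is drawn at 1 + k1 r^2 times it, then the intrinsics apply), "extrinsics" (4x4, takes a point from world to camera coordinates); the wrist camera has in their place "tool_from_camera" (4x4, takes a point from camera to tool coordinates, whose origin is the TCP and whose axes are the flange's). Camera axes: x right, y down, z forward; pixel columns grow to the right and rows downward; lengths in m; the calibration is good to about 2 mm. A picture is of the moment at which its call begins: read the wrist's pose just before it. calibration takes no time and is no camera call.
- bot.finish_job(): hands the job in, once; it reports no verdict.
The state is a dict: "time_s": time; "qpos": joint angles; "qvel": joint speeds; "tau": joint torques, N m; "ee_pos": TCP position; "orientation": TCP orientation; "wrist_force": force on the tool from outside, world axes, zero at the start; "wrist_torque": the same for the moment, N m; "width": finger opening in m.
Only numpy, scipy, OpenCV 4.12 (cv2) and the standard library are available. Lean on these libraries where they do the work, as an engineer would, in place of code of your own. Each camera call takes 0.05 s, during which the arm holds its last target. There are 200 camera calls.

## Task

Flip open the orange dust cap on the green guide stand, then take the long red-headed rod out of the rack and lower it from above through the upper brass bushing and on through the lower one. Finish while still holding the rod by its head, upright through both bushings, its tip about half-way between the lower bushing and the base plate and clear of the plate, so that a helper can fit the clip; leave the cap open. Leave the two short rods in the rack, and the jar and the wrench where they lie.

Things in the scene. Friction and masses are not known exactly. Their poses are not given: they have to be found in the camera images.
- stand: Fixed green stand; origin on the bushings' axis at table level, z up, +y towards its square column (36 mm wide, axis 88 mm away, top 128 mm up). Two 30 mm wide arms carry the bushings; the side towards -y is open. Base plate 100 mm (x) by 160 mm (y from -45 to +115 mm), its top 12 mm above the table.
- upper_mouth (a point): Centre of the top opening of the upper brass bushing, 130 mm above the table; axes as the stand's. Bushing: 35 mm outside, bore 15 mm, 20 mm tall (underside 110 mm above the table).
- lower_mouth (a point): Centre of the top opening of the lower brass bushing, exactly 60 mm below upper_mouth on the same vertical axis, same axes and sizes (top 70 mm, underside 50 mm above the table, bore 15 mm). Free space of 38 mm between its underside and the base plate.
- cap (a joint): Hinge of the orange dust cap over the upper bushing: 0 shut, 2.6 fully open (rad); starts at 0 to 0.3. The hinge line runs along the stand's x, at the bushing's top, 26 mm from the bore's axis towards +y; the cap turns up and back towards the column. It stays where it is left (stiff hinge, 0.02 N m), and a half-open cap stands in the way of a rod carried over it.
- cap_knob (a point): Centre of the cap's lifting knob, an orange roller 14 mm in diameter and 18 mm long along the stand's x (pinch its two flat ends); moves with the cap. Joined by a 12 mm wide neck to the cap's disc (40 mm across, 5 mm thick). It sits 56 mm from the hinge line and 7 mm above its level when shut: 30 mm from the bore's axis towards the stand's -y, over free space.
- rod_grip (a point): Centre of the square red plastic head (22 by 22 mm, 30 mm tall) of the long steel rod; z points along the rod from tip to head, x and y are square to the head's faces. The rod starts upright in a hole of the rack, its tip 10 mm above the table, so this point starts 160 mm above the table.
- rod_tip (a point): Lower end of the long rod, 150 mm straight below rod_grip along the rod. The rod is 165 mm long in all with its head; the shank is 12 mm in diameter, with a rounded nose: 8 mm wide at the flat end, full width 7 mm above it. About 140 g.
- short_a_grip (a point): Centre of the square black head (22 by 22 by 30 mm) of a short steel rod, 105 mm long in all, standing in the rack; leave it.
- short_b_grip (a point): The same, of the second short rod; leave it.
- rack: Fixed plywood block, 70 mm (its x) by 190 mm (its y) by 55 mm high; origin at the centre of its underside. Three square holes, 13.5 mm wide and 45 mm deep, in a row along its y axis at -60, 0 and +60 mm; the rods stand in them in any order.
- jar_center (a point): Centre of a loose amber jar with a white cap, 60 mm across, 75 mm tall; leave it.
- wrench_grip (a point): Handle of a loose steel wrench, 150 mm long, lying flat; leave it.

How it is judged:
On the way, in this order (a step that is already met when the one before it is completed fails the run):
1. the dust cap is flipped open (past 1.5 rad) while the rod is still in the rack (value of joint cap above 1.5 rad and distance of rod_tip from where it was at the start of the episode below 0.03 m), for 0.2 s.
2. the rod's tip has come through the upper bushing (z of rod_tip in the frame of upper_mouth below -0.02 m and horizontal distance between rod_tip and upper_mouth below 0.008 m and angle between the z axis of rod_tip and the z axis of upper_mouth, either way round below 0.15 rad and height (world z) of rod_grip above 0.15 m), for 0.05 s.
At the end, for the whole second after the job is handed in: The rod stands through both bushings: tip within 5 mm of the lower one's axis, within 0.08 rad of upright, tip 18 to 44 mm above the table (6 mm clear of lower bushing and base plate); at rest, gripped by the fingers (over 2 N); cap open (over 1.4 rad) (horizontal distance between rod_tip and lower_mouth below 0.005 m and horizontal distance between rod_grip and upper_mouth below 0.01 m and angle between the z axis of rod_tip and the z axis of upper_mouth, either way round below 0.08 rad and height (world z) of rod_tip between 0.018 and 0.044 m and height (world z) of rod_grip above 0.155 m and contact force between the fingers and rod above 2 N and linear speed of rod below 0.02 m/s and value of joint cap above 1.4 rad); the arm keeps its last pose, push and grip.
It fails at once if a short rod is moved more than 30 mm (distance of short_a_grip from where it was at the start of the episode above 0.03 m).
It fails at once if a short rod is moved more than 30 mm (distance of short_b_grip from where it was at the start of the episode above 0.03 m).
It fails at once if the jar is moved more than 30 mm (distance of jar_center from where it was at the start of the episode above 0.03 m).
It fails at once if the wrench is moved more than 30 mm (distance of wrench_grip from where it was at the start of the episode above 0.03 m).
It also fails if it takes over 67 s, if anything falls off the work surface, if the arm or the gripper's body presses on something with over 40 N, if the wrist force passes 120 N, or if a joint passes its speed limit or range.

## Working session

There is one attempt and no reset: what is moved stays moved. The work goes in short steps, Python scripts to look and compute and a shell command to move; the robot and the scene stay as the last step left them, time stands still between calls to the robot, and variables do not carry over. Pictures are saved under pics/ and viewed, about 8 in all and at most 12, crops included, and the job is handed in when it is done.

```bash
ls; mkdir -p pics
cat > h.py <<'E'
import numpy as np,cv2
from bench import bot
def K(c):
    f=200/np.tan(np.radians(c["vertical_fov"])/2); return f
def cloud(name):
    o=bot.get_obs(); im,d=bot.snapshot(name); c=bot.calibration(name); f=K(c)
    M=np.array([[f,0,c["cx"]],[0,f,c["cy"]],[0,0,1.]])
    v,u=np.mgrid[0:400,0:640]
    p=cv2.undistortPoints(np.stack([u,v],-1).reshape(-1,1,2).astype(np.float64),M,np.array([c["k1"],0,0,0,0.])).reshape(400,640,2)
    P=np.dstack([p[...,0]*d,p[...,1]*d,d])
    if "extrinsics" in c: T=np.linalg.inv(np.array(c["extrinsics"]))
    else:
        W=np.eye(4);W[:3,:3]=o["orientation"];W[:3,3]=o["ee_pos"];T=W@np.array(c["tool_from_camera"])
    P=P@T[:3,:3].T+T[:3,3]; P[d==0]=np.nan
    return im,P
E
python3 - <<'E'
from h import *
o=bot.get_obs();print(o)
for n in("top","side"):
    im,P=cloud(n);cv2.imwrite(f"pics/{n}0.png",im);np.savez(f"{n}0.npz",im=im,P=P)
    print({k:np.round(v,3).tolist() for k,v in bot.calibration(n).items()})
E
```

```text
pics
{'time_s': 0.0, 'qpos': array([ 1.56171039e+00,  4.08409726e-02,  8.37980202e-02, -4.28181909e-04,
       -1.61551397e+00, -3.33702869e-01]), 'qvel': array([-0.00035919, -0.00171326, -0.00068463, -0.00056874,  0.0014885 ,
        0.0022041 ]), 'tau': array([-3.82943126e-04, -3.68209398e+01,  3.47422171e+01,  6.93269938e+00,
       -5.38303939e-03, -1.05038163e-05]), 'ee_pos': array([0.20149166, 0.56480473, 0.23026227]), 'orientation': array([[ 9.41827315e-01, -3.36096879e-01, -4.43732633e-04],
       [-3.36097128e-01, -9.41825692e-01, -1.75663560e-03],
       [ 1.72480950e-04,  1.80358466e-03, -9.99998359e-01]]), 'wrist_force': array([ 0.45853791, -0.02192259, -0.12282083]), 'wrist_torque': array([-0.03191329, -0.03117373,  0.08629228]), 'width': 0.0852893562347459}
{'vertical_fov': 52.253, 'cx': 318.273, 'cy': 191.563, 'k1': -0.089, 'extrinsics': [[-0.029, -1.0, 0.003, 0.002], [-0.991, 0.029, -0.129, 0.582], [0.128, -0.006, -0.992, 0.92], [0.0, 0.0, 0.0, 1.0]]}
{'vertical_fov': 48.545, 'cx': 315.632, 'cy': 198.353, 'k1': 0.012, 'extrinsics': [[0.687, -0.726, 0.021, -0.423], [-0.408, -0.41, -0.816, 0.36], [0.601, 0.552, -0.578, 0.652], [0.0, 0.0, 0.0, 1.0]]}
```

```bash
python3 -c "
import cv2,numpy as np
a=cv2.imread('pics/top0.png');b=cv2.imread('pics/side0.png')
cv2.imwrite('pics/both0.png',cv2.resize(np.vstack([a,b]),(480,600)))"
```

```text
(no output)
```

View pics/top0.png

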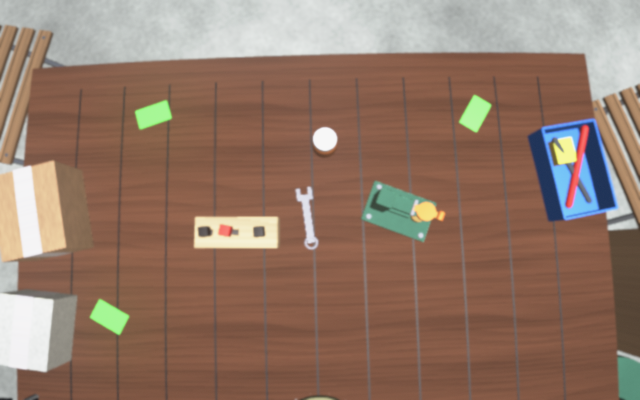

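View pics/side0.png

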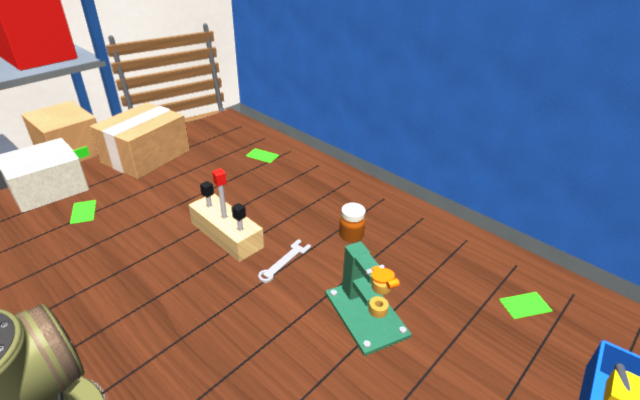

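The top view shows the red head at (226,231), the black heads at (204,231) and (259,231), the stand at (400,211) with the cap at (427,211) and its knob at (440,215), the jar at (325,140) and the wrench at (307,217). The side view agrees.

```bash
cat > seg.py <<'E'
from h import *
def masks(im,P):
    hsv=cv2.cvtColor(im,cv2.COLOR_BGR2HSV).astype(int);h,s,v=[hsv[...,i] for i in range(3)]
    ws=(P[...,0]>.3)&(P[...,0]<.75)&(abs(P[...,1])<.4)&np.isfinite(P[...,0])
    return dict(orange=ws&(h>9)&(h<24)&(s>170)&(v>150)&(P[...,2]>.1),
      red=ws&((h<7)|(h>174))&(s>170)&(v>120)&(P[...,2]>.1),
      green=ws&(h>50)&(h<95)&(s>90)&(P[...,2]>.004)&(P[...,2]<.02),
      colmn=ws&(h>50)&(h<95)&(s>60)&(P[...,2]>.12)&(P[...,2]<.135),
      black=ws&(v<60)&(P[...,2]>.07),
      rack=ws&(P[...,2]>.05)&(P[...,2]<.06)&(P[...,1]>0)&(v>130))
def rep(n,im,P):
    for k,m in masks(im,P).items():
        Q=P[m]
        if len(Q)<5: print(n,k,len(Q));continue
        r=cv2.minAreaRect((Q[:,:2]*1000).astype(np.float32))
        print(n,k,len(Q),"med",np.round(np.median(Q,0),4),"lo",np.round(np.percentile(Q,3,0),3),"hi",np.round(np.percentile(Q,97,0),3),"rect",np.round(r[0],1),np.round(r[1],1),round(r[2],1))
E
python3 - <<'E'
from seg import *
for n in("top","side"):
    z=np.load(f"{n}0.npz");rep(n,z["im"],z["P"])
    im,P=z["im"],z["P"]
    m=masks(im,P)["orange"];Q=P[m]
    Q=Q[np.argsort(Q[:,1])]
    if n=="top":
        v,u=np.nonzero(m);print(np.c_[u,v][::14].tolist());print(np.round(P[m][::14],3).tolist())
        for uv in [(376,184),(368,216),(421,235)]:print(P[uv[1],uv[0]].round(4))
    else:
        for uv in [(334,293),(366,344),(403,333)]:print(P[uv[1],uv[0]].round(4))
E
```

```text
top orange 0
top red 0
top green 20 med [ 0.5157 -0.2263  0.0128] lo [ 0.485 -0.325  0.008] hi [ 0.656 -0.155  0.016] rect [ 634.3 -270.4] [123.1 308.9] 63.4
top colmn 546 med [ 0.5461 -0.1737  0.1281] lo [ 0.525 -0.209  0.124] hi [ 0.57  -0.142  0.131] rect [ 547.4 -176.3] [74.7 36.4] 69.4
top black 0
top rack 2101 med [0.4892 0.1687 0.0554] lo [0.459 0.086 0.052] hi [0.526 0.268 0.058] rect [492.5 177.4] [191.   68.9] 88.5
[]
[]
[ 0.6003 -0.1554  0.0102]
[ 0.5229 -0.132   0.0147]
[ 0.4735 -0.2566  0.0167]
side orange 357 med [ 0.5193 -0.2432  0.1412] lo [ 0.504 -0.272  0.137] hi [ 0.54  -0.22   0.153] rect [ 520.2 -243.7] [61.2 37.5] 50.9
side red 192 med [0.4917 0.1688 0.1659] lo [0.483 0.163 0.149] hi [0.503 0.187 0.176] rect [495.1 175.7] [25.9 23.6] 76.3
side green 2398 med [ 0.5182 -0.2338  0.0121] lo [ 0.472 -0.288  0.008] hi [ 0.561 -0.138  0.014] rect [ 634.4 -254.5] [161.5 323.2] 65.5
side colmn 522 med [ 0.546  -0.175   0.1278] lo [ 0.52  -0.212  0.121] hi [ 0.57  -0.144  0.13 ] rect [ 546.  -184.2] [88.1 35.9] 69.8
side black 287 med [0.4907 0.1217 0.107 ] lo [0.483 0.105 0.091] hi [0.503 0.241 0.116] rect [494.1 173.2] [142.1  21.4] 88.3
side rack 1392 med [0.4862 0.1622 0.0548] lo [0.46  0.083 0.051] hi [0.527 0.265 0.057] rect [495.1 176.7] [195.1  72.9] 88.8
[ 0.5231 -0.1377  0.0187]
[ 0.4754 -0.2559  0.0153]
[ 0.544  -0.2883  0.0118]
```

```bash
cat > to.py <<'E'
import sys
from h import *
# to.py x y z jawangle_deg(world) [.. more poses] : shifts in tool axes cm and yaw from current pose
o=bot.get_obs();R=np.array(o["orientation"]);p=np.array(o["ee_pos"])
a=list(map(float,sys.argv[1:]))
j=np.degrees(np.arctan2(R[1,1],R[0,1]))
print("p",p.round(4),"jaw",round(j,2),"tilt",R[:2,2].round(4),"q",np.round(o["qpos"],2),"w",round(o["width"],4),"F",np.round(o["wrist_force"],1),"t",o["time_s"])
for i in range(0,len(a),4):
    d=R.T@(np.array(a[i:i+3])-p)*100; y=-((a[i+3]-j+90)%180-90)
    print("travel",d.round(2).tolist(),"yaw",round(y,1),"or",round(y-180*np.sign(y),1))
E
python3 to.py .45 .15 .30 159.5 .50 -.255 .28 159.5; python3 -c "
from h import *
print(bot.calibration('wrist'))"
```

```text
p [0.2015 0.5648 0.2304] jaw -109.64 tilt [-0.0004 -0.0015] q [ 1.56  0.04  0.08 -0.   -1.62 -0.33] w 0.0855 F [-0.1 -0.2  0.2] t 0.1
travel [37.35, 30.73, -6.91] yaw -89.1 or 90.9
travel [55.67, 67.19, -4.85] yaw -89.1 or 90.9
{'vertical_fov': 71.45809879970116, 'cx': 315.308183506937, 'cy': 197.5946138820553, 'k1': -0.006734525288268286, 'tool_from_camera': array([[-4.14992901e-04, -9.57786588e-01, -2.87479878e-01,
         7.38207356e-02],
       [ 9.99999848e-01, -2.92924501e-04, -4.67628136e-04,
        -2.08014484e-04],
       [ 3.63678056e-04, -2.87480029e-01,  9.57786563e-01,
        -1.42257559e-01],
       [ 0.00000000e+00,  0.00000000e+00,  0.00000000e+00,
         1.00000000e+00]])}
```

```bash
python3 -m pendant '{"travel": [[2,2,-3],[6,4,-6],[10,7,-9],[15,10,-9],[20,13,-9],[25,16,-9],[30,19,-9],[34,22,-9],[38,25,-9],[40.5,26.7,-9]], "yaw": [7,15,22,30,38,46,54,62,68,71]}' 100
python3 -m pendant '{"travel": [[0,0,0],[0,0,0],[0,0,0]], "yaw": [0,0,0]}'
python3 - <<'E'
from seg import *
im,P=cloud("wrist");cv2.imwrite("pics/w1.png",im);np.savez("w1.npz",im=im,P=P);rep("w",im,P)
E
python3 to.py .50 -.255 .28 159.5
```

```text
time_s: 1.1
ee_pos: [0.4802, 0.1951, 0.3211]
orientation: [[-0.015, -1.0, -0.0], [-1.0, 0.015, 0.0], [-0.0, 0.0, -1.0]]
wrist_force: [1.1, 1.2, 0.8]
width: 0.0854
time_s: 1.4
ee_pos: [0.4792, 0.1975, 0.3209]
orientation: [[-0.01, -1.0, -0.001], [-1.0, 0.01, -0.0], [0.0, 0.001, -1.0]]
wrist_force: [-0.1, 1.1, 0.4]
width: 0.0852
w orange 0
w red 40 med [0.4931 0.1668 0.1689] lo [0.485 0.165 0.16 ] hi [0.501 0.168 0.174] rect [493.4 166.7] [ 0.6 17. ] 77.3
w green 0
w colmn 0
w black 38327 med [0.4807 0.1859 0.4045] lo [0.411 0.178 0.354] hi [0.548 0.205 0.421] rect [480.  193.1] [ 34.1 148.3] 89.1
w rack 5024 med [0.4912 0.1599 0.0546] lo [0.462 0.086 0.053] hi [0.529 0.266 0.056] rect [495.7 177.5] [190.6  70.2] 88.4
p [0.479  0.1979 0.3211] jaw 179.46 tilt [-0.0004 -0.0001] q [ 0.78 -0.15  0.07 -0.   -1.79 -0.79] w 0.0854 F [ 0.2 -0.4  0. ] t 1.45
travel [45.26, -2.52, 4.11] yaw 20.0 or -160.0
```

View pics/w1.png

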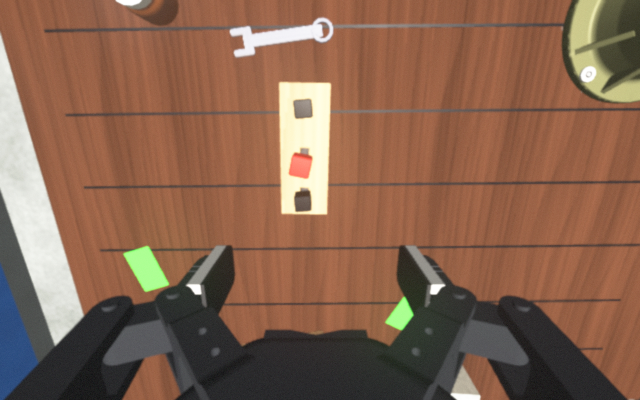

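The wrist view shows the rack with the red head in the middle at (301,165), turned about 10–15°, and black heads at (303,108) and (303,200). Next I go to the stand.

```bash
python3 -m pendant '{"travel": [[4,-0.2,0],[8,-0.5,0],[12.5,-0.8,0],[17,-1,0],[21.5,-1.2,0],[26,-1.5,1],[30.5,-1.8,2],[35,-2,3],[39,-2.2,4],[42,-2.5,4.1]], "yaw": [0,2,5,8,11,14,16,18,20,20]}' 100
python3 -m pendant '{"travel": [[2,0,0],[2.8,0,0],[2.8,0,0],[2.8,0,0]], "yaw": [0,0,0,0]}'
python3 - <<'E'
from seg import *
im,P=cloud("wrist");cv2.imwrite("pics/w2.png",im);np.savez("w2.npz",im=im,P=P);rep("w",im,P)
E
python3 to.py .513 -.269 .20 159.5
```

```text
time_s: 2.45
ee_pos: [0.4996, -0.2238, 0.2787]
orientation: [[-0.352, -0.936, -0.002], [-0.936, 0.352, 0.001], [0.0, 0.002, -1.0]]
wrist_force: [0.8, 0.8, 1.0]
width: 0.0854
time_s: 2.85
ee_pos: [0.4904, -0.2483, 0.2805]
orientation: [[-0.351, -0.936, 0.001], [-0.936, 0.351, 0.0], [-0.0, -0.0, -1.0]]
wrist_force: [0.9, 0.1, 0.7]
width: 0.0855
w orange 55 med [ 0.5109 -0.2604  0.1493] lo [ 0.504 -0.272  0.14 ] hi [ 0.526 -0.244  0.153] rect [ 510.2 -259.4] [22.5 25.9] 55.1
w red 0
w green 38 med [ 0.4763 -0.2636  0.0116] lo [ 0.466 -0.278  0.01 ] hi [ 0.511 -0.239  0.013] rect [ 497.1 -272.2] [24.  78.6] 49.3
w colmn 1460 med [ 0.5489 -0.1759  0.1276] lo [ 0.529 -0.208  0.126] hi [ 0.571 -0.144  0.129] rect [ 548.  -181.5] [82.6 34.8] 69.5
w black 38279 med [ 0.4877 -0.2603  0.3641] lo [ 0.423 -0.284  0.314] hi [ 0.552 -0.225  0.381] rect [ 489.6 -252.8] [ 34.6 148.6] 69.5
w rack 0
p [ 0.4904 -0.2482  0.2805] jaw 159.46 tilt [0.0006 0.0001] q [-0.1  -0.08  0.05 -0.   -1.71 -0.26] w 0.0854 F [-0.4  0.6 -0.3] t 2.9
travel [1.16, -2.84, 8.06] yaw -0.0 or 180.0
```

View pics/w2.png

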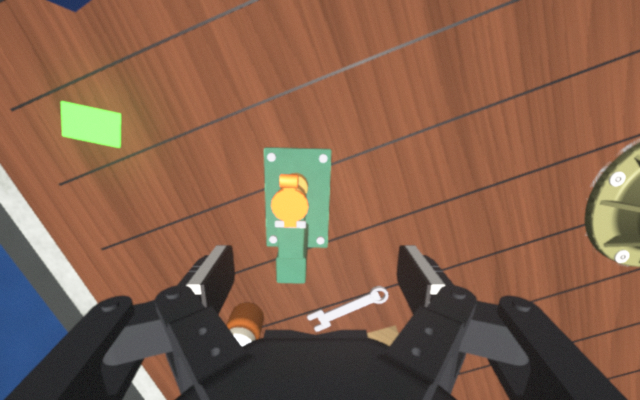

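The wrist view shows the stand squared to the tool, with the cap disc at (290,205), the knob at (290,181) and the column top at (291,270).

Run:
```python
from h import *
z=np.load("w2.npz");im,P=z["im"],z["P"]
hsv=cv2.cvtColor(im,cv2.COLOR_BGR2HSV).astype(int)
for uv in [(290,205),(290,181),(291,270),(280,165)]: print(uv,hsv[uv[1],uv[0]],P[uv[1],uv[0]].round(4))
h,s=hsv[...,0],hsv[...,1];Z=P[...,2]
box=np.zeros(h.shape,bool);box[140:290,255:340]=1
a=np.radians(69.5);ey=np.array([np.cos(a),np.sin(a)]);ex=np.array([ey[1],-ey[0]])
def r(n,m):
    Q=P[m];c=cv2.minAreaRect((Q[:,:2]*1000).astype(np.float32));S=np.c_[Q[:,:2]@ex,Q[:,:2]@ey,Q[:,2]]*1000
    print(n,len(Q),np.round(c[0],1),np.round(c[1],1),round(c[2],1),"standaxes lo/hi",np.percentile(S,2,0).round(1),np.percentile(S,98,0).round(1))
g=box&(h>50)&(h<95)&(s>60)
r("plate",g&(Z>.008)&(Z<.016))
r("col",g&(Z>.122)&(Z<.134)&(np.arange(400)[:,None]>262))
o=box&(h>8)&(h<32)&(s>110)&(Z>.12)
r("orange",o)
vs=np.arange(400)[:,None]
r("knob",o&(vs<188)&(vs>172)&(np.arange(640)<299)&(np.arange(640)>280));
for v in range(172,226,4):
    m=o.copy();m[:v]=0;m[v+1:]=0
    if m.any():Q=P[m];print(v,np.nonzero(m)[1][[0,-1]],(np.median(Q[:,:2]@ey)*1000).round(1),(np.array([(Q[:,:2]@ex).min(),(Q[:,:2]@ex).max()])*1000).round(1),(np.median(Q[:,2])*1000).round(1))
print("nominal bore", np.array([.5235,-.241])@ex*1000,np.array([.5235,-.241])@ey*1000)
```

```text
(290, 205) [ 23 153 255] [ 0.5234 -0.2393  0.1409]
(290, 181) [ 28 116 255] [ 0.5114 -0.266   0.1535]
(291, 270) [ 74  93 186] [ 0.5558 -0.1593  0.1283]
(280, 165) [ 73  84 186] [ 0.5404 -0.2672  0.0112]
plate 3511 [ 536.7 -208. ] [157.9  98.3] 68.1 standaxes lo/hi [527.7 -84.6   9.9] [623.4  68.1  13.2]
col 562 [ 557.5 -155.7] [27.5 34.2] 68.6 standaxes lo/hi [560.7  36.4 126.2] [593.4  62.5 129. ]
orange 1307 [ 521.  -242.7] [61.8 39.2] 48.7 standaxes lo/hi [557.1 -75.1 127.5] [591.9 -17.2 153.6]
knob 218 [ 514.2 -263. ] [18.8 17.1] 66.3 standaxes lo/hi [565.3 -75.7 144.9] [581.4 -63.  154.2]
176 [280 297] -74.5 [565.3 582.2] 150.5
180 [289 297] -71.1 [565.2 573.1] 153.3
184 [280 297] -66.9 [565.3 582.4] 152.8
188 [281 300] -60.0 [564.2 585.4] 142.2
192 [277 304] -55.8 [559.8 587.7] 142.7
196 [274 305] -51.3 [558.1 590.5] 142.4
200 [272 307] -46.5 [555.9 593. ] 141.2
204 [272 307] -41.9 [555.9 593.2] 140.6
208 [272 307] -37.1 [556.  593.7] 139.9
212 [273 306] -32.1 [557.1 592.7] 138.7
216 [277 303] -27.3 [560.5 588.9] 138.1
220 [283 297] -22.3 [567.2 582.6] 137.2
224 [285 295] -17.2 [569.5 580.6] 136.4
nominal bore 574.7478699550678 -42.404433519532624
```

```bash
python3 to.py .5126 -.2688 .175 158.3  .5126 -.2688 .1405 158.3
```

```text
p [ 0.4904 -0.2482  0.2805] jaw 159.46 tilt [0.0006 0.0001] q [-0.1  -0.08  0.05 -0.   -1.71 -0.26] w 0.0854 F [-0.4  0.6 -0.3] t 2.9
travel [1.15, -2.79, 10.56] yaw 1.2 or -178.8
travel [1.15, -2.79, 14.01] yaw 1.2 or -178.8
```

```bash
python3 -m pendant '{"travel": [[0.6,-1.4,2],[1.15,-2.8,5],[1.15,-2.8,8],[1.15,-2.8,10.5],[1.15,-2.8,12],[1.15,-2.8,13],[1.15,-2.8,14],[1.15,-2.8,14],[1.15,-2.8,14],[1.15,-2.8,14]], "yaw": [0.6,1.2,1.2,1.2,1.2,1.2,1.2,1.2,1.2,1.2]}' 50
python3 - <<'E'
from h import *
im,P=cloud("wrist");cv2.imwrite("pics/w3.png",im[100:,120:520]);np.savez("w3.npz",im=im,P=P)
E
python3 to.py .5126 -.2688 .1405 158.3
```

```text
time_s: 3.9
ee_pos: [0.5126, -0.2703, 0.1416]
orientation: [[-0.372, -0.928, 0.002], [-0.928, 0.372, -0.001], [0.0, -0.002, -1.0]]
wrist_force: [-0.4, 0.3, -0.0]
width: 0.0424
p [ 0.5126 -0.2703  0.1415] jaw 158.16 tilt [ 0.0016 -0.0006] q [-0.14 -0.01 -0.13  0.   -1.45 -0.24] w 0.0428 F [-0.5  0.6 -1. ] t 3.95
travel [-0.14, 0.05, 0.1] yaw -0.1 or 179.9
```

View pics/w3.png

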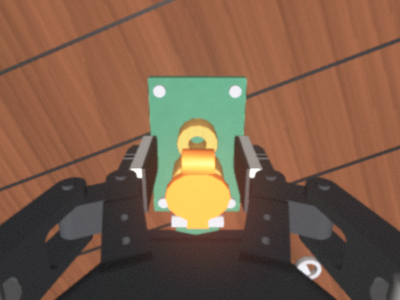

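The knob (crop 199,160) is centred between the fingers (154 and 243). Close on it.

```bash
python3 -m pendant '{"travel": [[-0.1,0,0.1],[-0.1,0,0.1],[-0.1,0,0.1],[-0.1,0,0.1],[-0.1,0,0.1],[-0.1,0,0.1],[-0.1,0,0.1],[-0.1,0,0.1]], "yaw": [0,0,0,0,0,0,0,0]}' 0 25; python3 to.py
```

```text
time_s: 4.75
ee_pos: [0.5122, -0.2692, 0.1392]
orientation: [[-0.372, -0.928, -0.001], [-0.928, 0.372, 0.0], [0.0, 0.001, -1.0]]
wrist_force: [-5.3, 0.7, 1.6]
width: 0.0171
p [ 0.5122 -0.2692  0.1392] jaw 158.16 tilt [-0.0008  0.0001] q [-0.14 -0.01 -0.13  0.   -1.45 -0.24] w 0.0171 F [-5.3  0.7  1.6] t 4.75
```

Gripped (17 mm wide). Now the arc.

```bash
python3 -m pendant '{"travel": [[-0.2,0,-0.5],[-0.44,0,-1.06],[-0.76,0,-1.54],[-1.08,0,-1.99],[-1.48,0,-2.4],[-1.89,0,-2.77],[-2.36,0,-3.1],[-2.84,0,-3.38],[-3.36,0,-3.6],[-3.89,0,-3.79]], "yaw": [0,0,0,0,0,0,0,0,0,0]}'
python3 -m pendant '{"travel": [[-0.55,0,-0.13],[-1.11,0,-0.19],[-1.67,0,-0.2],[-2.23,0,-0.16],[-2.8,0,-0.05],[-3.33,0,0.1],[-3.85,0,0.33],[-4.3,0,0.55],[-4.3,0,0.55]], "yaw": [0,0,0,0,0,0,0,0,0]}'
python3 - <<'E'
from h import *
im,P=cloud("side");cv2.imwrite("pics/s4.png",cv2.resize(im[190:360,280:480],None,fx=3,fy=3))
E
python3 to.py
```

```text
time_s: 5.75
ee_pos: [0.5267, -0.2333, 0.178]
orientation: [[-0.372, -0.928, -0.0], [-0.928, 0.372, -0.001], [0.001, 0.0, -1.0]]
wrist_force: [-5.6, -0.2, -2.7]
width: 0.0164
time_s: 6.65
ee_pos: [0.5434, -0.193, 0.1756]
orientation: [[-0.371, -0.929, 0.003], [-0.929, 0.371, -0.002], [0.0, -0.004, -1.0]]
wrist_force: [-9.9, 4.4, 8.5]
width: 0.0172
p [ 0.5434 -0.1931  0.1757] jaw 158.21 tilt [ 0.0033 -0.0017] q [ 0.01 -0.02 -0.08  0.   -1.51 -0.39] w 0.0168 F [-9.6  5.  10.1] t 6.7
```

View pics/s4.png

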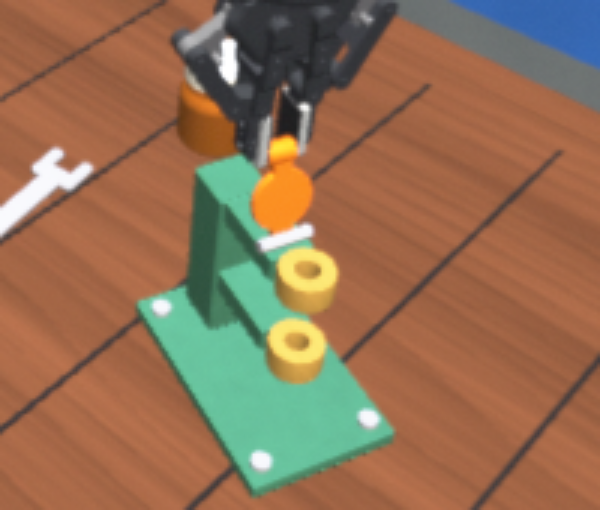

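The side crop shows the cap flipped back (disc at 282,195, knob at 285,150) and both bushings exposed. Release and move to the rod.

```bash
python3 -m pendant '{"travel": [[0,0,0],[0,0,0],[0,0,0],[0,0,0],[0,0,-1],[0,0,-3],[0,0,-6],[0,0,-9],[0,0,-9],[0,0,-9]], "yaw": [0,0,0,0,0,0,0,0,0,0]}' 50
python3 to.py .494 .10 .265 168  .494 .177 .25 168
```

```text
time_s: 7.7
ee_pos: [0.5434, -0.1932, 0.263]
orientation: [[-0.372, -0.928, 0.002], [-0.928, 0.372, -0.0], [-0.001, -0.002, -1.0]]
wrist_force: [0.2, -0.2, -1.0]
width: 0.0425
p [ 0.5434 -0.1932  0.263 ] jaw 158.15 tilt [ 0.0023 -0.0001] q [ 0.01 -0.02  0.08  0.   -1.67 -0.39] w 0.0425 F [ 0.2 -0.2 -1. ] t 7.7
travel [-25.38, 15.49, -0.22] yaw -9.8 or 170.2
travel [-32.52, 18.36, 1.28] yaw -9.8 or 170.2
```

```bash
python3 -m pendant '{"travel": [[-3,1.7,0],[-7,4,0],[-11,6.2,0],[-15,8.5,0],[-19,10.7,0],[-23,13,0],[-26,14.7,0],[-29,16.4,0],[-31.5,17.8,0.5],[-32.5,18.3,1.2]], "yaw": [-1,-2,-3,-5,-7,-9,-12,-15,-18,-21]}' 60
python3 -m pendant '{"travel": [[0,0,0],[0,0,0],[0,0,0],[0,0,0]], "yaw": [0,0,0,0]}'
python3 - <<'E'
from h import *
im,P=cloud("wrist");cv2.imwrite("pics/w5.png",im);np.savez("w5.npz",im=im,P=P)
hsv=cv2.cvtColor(im,cv2.COLOR_BGR2HSV).astype(int);h,s=hsv[...,0],hsv[...,1]
r=((h<9)|(h>172))&(s>90)&(P[...,2]>.13)&(P[...,2]<.19)
top=r&(P[...,2]>.168)
for n,m in(("red",r),("top",top)):
    Q=P[m];v,u=np.nonzero(m);c=cv2.minAreaRect((Q[:,:2]*1000).astype(np.float32))
    print(n,len(Q),u.mean(),v.mean(),np.round(c[0],1),np.round(c[1],1),round(c[2],1),np.median(Q,0).round(4),np.percentile(Q,2,0).round(4),np.percentile(Q,98,0).round(4))
E
python3 to.py
```

```text
time_s: 8.7
ee_pos: [0.4932, 0.1788, 0.2485]
orientation: [[-0.01, -1.0, -0.001], [-1.0, 0.01, -0.001], [0.001, 0.001, -1.0]]
wrist_force: [0.5, -1.2, -0.7]
width: 0.0516
time_s: 9.1
ee_pos: [0.4943, 0.1758, 0.2501]
orientation: [[-0.016, -1.0, 0.001], [-1.0, 0.016, 0.0], [-0.0, -0.001, -1.0]]
wrist_force: [0.5, -0.6, -0.2]
width: 0.0514
red 789 314.47401774397974 203.94550063371355 [496.1 176.8] [22.  21.2] 76.9 [0.4959 0.1736 0.1743] [0.4853 0.1648 0.1513] [0.5062 0.1871 0.1759]
top 661 314.1391830559758 206.51891074130106 [496.1 176.9] [22.1 21. ] 77.6 [0.4961 0.1758 0.1745] [0.4853 0.1652 0.1697] [0.5063 0.1872 0.176 ]
p [0.4942 0.1759 0.2501] jaw 179.07 tilt [0.0005 0.0002] q [ 0.73 -0.16 -0.07  0.   -1.66 -0.74] w 0.0514 F [ 0.  -0.4  0.2] t 9.15
```

View pics/w5.png

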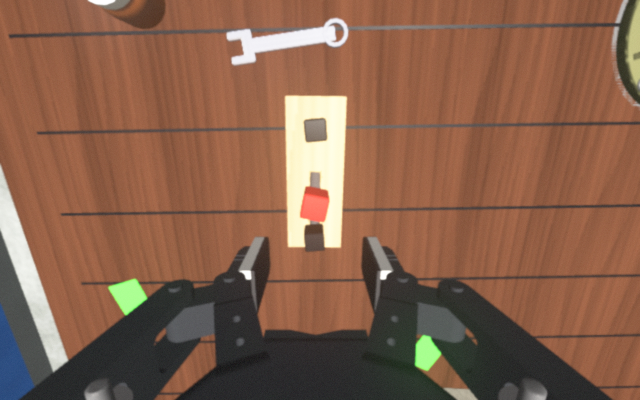

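The wrist view shows the red head at (314,206), turned 12° from the jaws. Square the jaws to it and go down.

```bash
python3 to.py .4961 .1769 .141 167.3
python3 -m pendant '{"travel": [[0,-0.1,1],[-0.1,-0.2,3],[-0.1,-0.2,5],[-0.1,-0.2,7],[-0.1,-0.2,8.5],[-0.1,-0.2,9.8],[-0.1,-0.2,10.9],[-0.1,-0.2,10.9],[-0.1,-0.2,10.9],[-0.1,-0.2,10.9]], "yaw": [6,11.8,11.8,11.8,11.8,11.8,11.8,11.8,11.8,11.8]}' 60
python3 to.py .4961 .1769 .141 167.3
```

```text
p [0.4942 0.1759 0.2501] jaw 179.07 tilt [0.0005 0.0002] q [ 0.73 -0.16 -0.07  0.   -1.66 -0.74] w 0.0514 F [ 0.  -0.4  0.2] t 9.15
travel [-0.1, -0.18, 10.91] yaw 11.8 or -168.2
time_s: 10.15
ee_pos: [0.4965, 0.1777, 0.1417]
orientation: [[-0.219, -0.976, 0.001], [-0.976, 0.219, 0.001], [-0.001, -0.001, -1.0]]
wrist_force: [-0.9, 0.4, -0.4]
width: 0.0509
p [0.4965 0.1777 0.1417] jaw 167.36 tilt [0.0014 0.0006] q [ 0.73 -0.15 -0.26  0.   -1.46 -0.95] w 0.0509 F [-0.9  0.4 -0.4] t 10.15
travel [0.09, 0.02, 0.07] yaw 0.1 or -179.9
```

```bash
python3 -m pendant '{"travel": [[0,0,0],[0,0,0],[0,0,0],[0,0,0],[0,0,0],[0,0,0],[0,0,0],[0,0,0]], "yaw": [0,0,0,0,0,0,0,0]}' 0 60
python3 to.py
```

```text
time_s: 10.95
ee_pos: [0.4963, 0.1776, 0.1413]
orientation: [[-0.219, -0.976, 0.001], [-0.976, 0.219, 0.0], [-0.0, -0.001, -1.0]]
wrist_force: [-0.8, 0.5, 5.0]
width: 0.0215
p [0.4963 0.1776 0.1413] jaw 167.37 tilt [0.0009 0.0002] q [ 0.73 -0.15 -0.26  0.   -1.46 -0.95] w 0.0215 F [-0.8  0.5  5. ] t 10.95
```

```bash
python3 -m pendant '{"travel": [[0,0,-0.5],[0,0,-2],[0,0,-4],[0,0,-6.5],[0,0,-9],[0,0,-11.5],[0,0,-14],[0,0,-16],[0,0,-16],[0,0,-16]], "yaw": [0,0,0,0,0,0,0,0,0,0]}'
python3 to.py .44 -.10 .301 158.3 .4400 -.225 .301 158.3
```

```text
time_s: 11.95
ee_pos: [0.4959, 0.1777, 0.3008]
orientation: [[-0.219, -0.976, -0.0], [-0.976, 0.219, 0.0], [-0.0, 0.001, -1.0]]
wrist_force: [0.9, 0.7, -1.1]
width: 0.0212
p [0.4959 0.1777 0.3008] jaw 167.37 tilt [-0.0004  0.0004] q [ 0.73 -0.14  0.04 -0.   -1.75 -0.95] w 0.0212 F [ 0.9  0.7 -1.1] t 11.95
travel [28.32, -0.62, -0.03] yaw 9.1 or -170.9
travel [40.51, -3.36, -0.04] yaw 9.1 or -170.9
```

```bash
python3 -m pendant '{"travel": [[2,0.2,0],[5,0.5,0],[9,0.7,0],[13,0.8,0],[17,0.6,0],[21,0.3,0],[25,-0.2,0],[28.3,-0.6,0],[31.3,-1.3,0],[34,-1.9,0]], "yaw": [0,1,2,3,4,5,6,7,8,9]}'
python3 -m pendant '{"travel": [[2.5,-0.5,0],[5,-1,0],[6.5,-1.2,0],[6.5,-1.2,0],[6.5,-1.2,0],[6.5,-1.2,0],[6.5,-1.2,0]], "yaw": [0,0,0,0,0,0,0]}'
python3 to.py
python3 - <<'E'
from h import *
for n in("side","wrist"):
    im,P=cloud(n);cv2.imwrite(f"pics/{n}6.png",im);np.savez(f"{n}6.npz",im=im,P=P)
a=cv2.imread("pics/side6.png");b=cv2.imread("pics/wrist6.png")
cv2.imwrite("pics/c6.png",np.hstack([cv2.resize(a[80:380,200:500],(400,400)),b[:,120:520]]))
E
```

```text
time_s: 12.95
ee_pos: [0.4393, -0.1597, 0.2995]
orientation: [[-0.37, -0.929, -0.002], [-0.929, 0.37, 0.0], [0.0, 0.002, -1.0]]
wrist_force: [1.1, 0.5, -1.5]
width: 0.0216
time_s: 13.65
ee_pos: [0.4275, -0.2225, 0.3005]
orientation: [[-0.368, -0.93, -0.0], [-0.93, 0.368, 0.0], [-0.0, 0.0, -1.0]]
wrist_force: [-0.2, -0.1, -0.7]
width: 0.0217
p [ 0.4275 -0.2225  0.3005] jaw 158.42 tilt [-0.0003  0.0001] q [-0.06 -0.25 -0.06 -0.   -1.77 -0.32] w 0.0217 F [-0.2 -0.1 -0.7] t 13.65
```

View pics/c6.png

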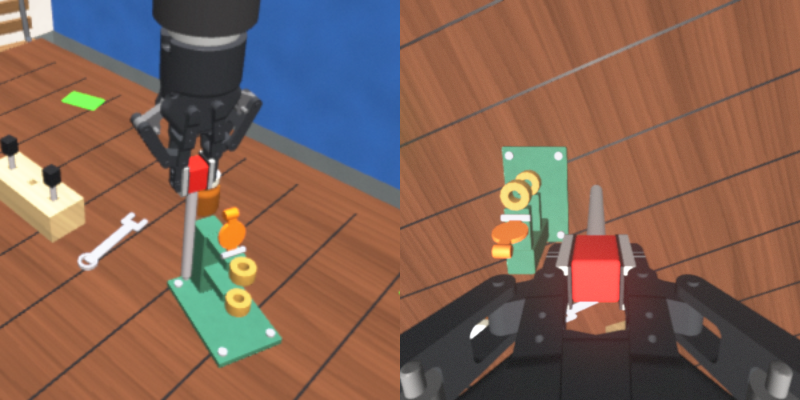

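The crop shows the rod held upright with its tip clear of the stand's left side, and the upper bushing ring (wrist crop 515,195) exposed. I'll fit the rod axis and the bushing from the clouds.

```bash
cat > fit.py <<'E'
from h import *
from scipy.optimize import least_squares
def rod(P,im,p,zlo,zhi):
    hsv=cv2.cvtColor(im,cv2.COLOR_BGR2HSV)
    m=(np.hypot(P[...,0]-p[0],P[...,1]-p[1])<.022)&(P[...,2]>zlo)&(P[...,2]<zhi)&(hsv[...,1]<90)
    Q=P[m]
    f=lambda q:np.hypot(Q[:,0]-q[0]-q[2]*(Q[:,2]-zhi),Q[:,1]-q[1]-q[3]*(Q[:,2]-zhi))-.006
    r=least_squares(f,[p[0],p[1],0,0],loss="soft_l1",f_scale=.001)
    return len(Q),r.x,np.median(abs(r.fun)),Q[:,2].min()
def ring(P,im,c,z):
    hsv=cv2.cvtColor(im,cv2.COLOR_BGR2HSV)
    m=(np.hypot(P[...,0]-c[0],P[...,1]-c[1])<.024)&(abs(P[...,2]-z)<.004)&(hsv[...,1]>70)
    k,_=cv2.connectedComponents(m.astype(np.uint8));Q=P[m]
    e=cv2.minEnclosingCircle((Q[:,:2]*1000).astype(np.float32))
    return len(Q),np.round(e[0],1),round(e[1],1),np.median(Q[:,2]).round(4),(np.percentile(Q[:,:2],[1,99],0).mean(0)*1000).round(1)
E
python3 - <<'E'
from fit import *
p=bot.get_obs()["ee_pos"]
for n in("side","wrist"):
    z=np.load(f"{n}6.npz");im,P=z["im"],z["P"]
    k,q,e,zm=rod(P,im,p,.16,.28);print(n,k,"axis at z.28",q[:2].round(4),"slopes",q[2:].round(4),"at z.15",(q[:2]-.13*q[2:]).round(4),e.round(5),zm.round(4))
    for zz in(.13,.07):print("  ring",zz,ring(P,im,(.5237,-.2407),zz))
    m=(np.hypot(P[...,0]-.545,P[...,1]+.19)<.05)&(P[...,2]>.14)&(P[...,2]<.22)&(cv2.cvtColor(im,cv2.COLOR_BGR2HSV)[...,1]>100)
    print("  cap",m.sum(),np.percentile(P[m],[2,98],0).round(3).tolist())
E
```

```text
side 428 axis at z.28 [ 0.4275 -0.2232] slopes [-0.0003 -0.0049] at z.15 [ 0.4275 -0.2226] 0.00045 0.1702
  ring 0.13 (250, array([ 524.8, -237.9]), 21.1, np.float64(0.1296), array([ 523.9, -237.4]))
  ring 0.07 (255, array([ 524.3, -237.4]), 20.9, np.float64(0.0695), array([ 524.1, -237.1]))
  cap 416 [[0.519, -0.217, 0.142], [0.551, -0.197, 0.191]]
wrist 582 axis at z.28 [ 0.4278 -0.2229] slopes [ 0.0043 -0.001 ] at z.15 [ 0.4272 -0.2227] 0.0001 0.1745
  ring 0.13 (627, array([ 524.8, -236.6]), 20.3, np.float64(0.1292), array([ 524., -237.]))
  ring 0.07 (255, array([ 524.3, -236.9]), 20.2, np.float64(0.0693), array([ 524.4, -236.9]))
  cap 898 [[0.52, -0.217, 0.142], [0.552, -0.196, 0.191]]
```

```bash
python3 - <<'E'
from fit import *
for n in("side","wrist"):
    z=np.load(f"{n}6.npz");im,P=z["im"],z["P"];hsv=cv2.cvtColor(im,cv2.COLOR_BGR2HSV)
    for zz in(.13,.07):
        m=(np.hypot(P[...,0]-.5237,P[...,1]+.2407)<.026)&(abs(P[...,2]-zz)<.003)&(hsv[...,0]<36)&(hsv[...,1]>70)
        Q=P[m][:,:2]*1000
        e=cv2.minEnclosingCircle(Q.astype(np.float32))
        # annulus fit: penalise points outside 17.5 or inside 7.5
        f=lambda c:np.r_[np.maximum(0,np.hypot(*(Q-c).T)-17.5),np.maximum(0,7.5-np.hypot(*(Q-c).T))]
        r=least_squares(f,[523.7,-240.7]).x
        print(n,zz,len(Q),np.round(e[0],1),round(e[1],1),"annulus",r.round(1),"mean",Q.mean(0).round(1))
E
python3 to.py .5237 -.2407 .301 158.3
```

```text
side 0.13 210 [ 522.6 -239.8] 18.4 annulus [ 523.  -240.3] mean [ 522.4 -240.6]
side 0.07 204 [ 524.5 -239.8] 18.3 annulus [ 523.8 -239.8] mean [ 522.6 -240.4]
wrist 0.13 535 [ 523.8 -239.5] 17.6 annulus [ 523.7 -239.6] mean [ 523.2 -240.1]
wrist 0.07 219 [ 523.2 -239.9] 17.2 annulus [ 523.9 -239.6] mean [ 516.8 -242.6]
p [ 0.4275 -0.2227  0.3007] jaw 158.42 tilt [ 0.0001 -0.    ] q [-0.06 -0.25 -0.06  0.   -1.77 -0.32] w 0.0212 F [-0.3  0.1  0.2] t 13.75
travel [-1.86, -9.61, -0.03] yaw 0.1 or -179.9
```

```bash
python3 -m pendant '{"travel": [[-0.3,-1.5,0],[-0.8,-4,0],[-1.3,-6.5,0],[-1.7,-8.5,0],[-1.9,-9.3,0],[-1.95,-9.57,0],[-1.95,-9.57,0],[-1.95,-9.57,0],[-1.95,-9.57,0],[-1.95,-9.57,0]], "yaw": [0,0,0,0,0,0,0,0,0,0]}'
python3 to.py .5236 -.2398 .301 158.3
python3 - <<'E'
from fit import *
p=bot.get_obs()["ee_pos"]
for n in("side","wrist"):
    im,P=cloud(n);cv2.imwrite(f"pics/{n}7.png",im);np.savez(f"{n}7.npz",im=im,P=P)
    k,q,e,zm=rod(P,im,p,.16,.28);print(n,k,"z.28",q[:2].round(4),"slopes",q[2:].round(4),"z.15",(q[:2]-.13*q[2:]).round(4),e.round(5),zm.round(4))
a=cv2.imread("pics/side7.png");b=cv2.imread("pics/wrist7.png")
cv2.imwrite("pics/c7.png",np.hstack([cv2.resize(a[200:350,300:450],(400,400)),b[:,120:520]]))
E
```

```text
time_s: 14.75
ee_pos: [0.5231, -0.2404, 0.3013]
orientation: [[-0.369, -0.929, 0.001], [-0.929, 0.369, -0.0], [-0.0, -0.001, -1.0]]
wrist_force: [0.3, -0.1, -0.8]
width: 0.0213
p [ 0.5231 -0.2404  0.3013] jaw 158.36 tilt [ 0.001  -0.0002] q [-0.08 -0.01  0.17  0.   -1.74 -0.3 ] w 0.0213 F [ 0.3 -0.1 -0.8] t 14.75
travel [-0.07, -0.03, 0.03] yaw 0.1 or -179.9
side 388 z.28 [ 0.5228 -0.2409] slopes [-0.0044 -0.004 ] z.15 [ 0.5234 -0.2403] 0.00049 0.1686
wrist 559 z.28 [ 0.5235 -0.2406] slopes [ 0.0036 -0.0004] z.15 [ 0.523  -0.2406] 0.00011 0.1771
```

View pics/c7.png

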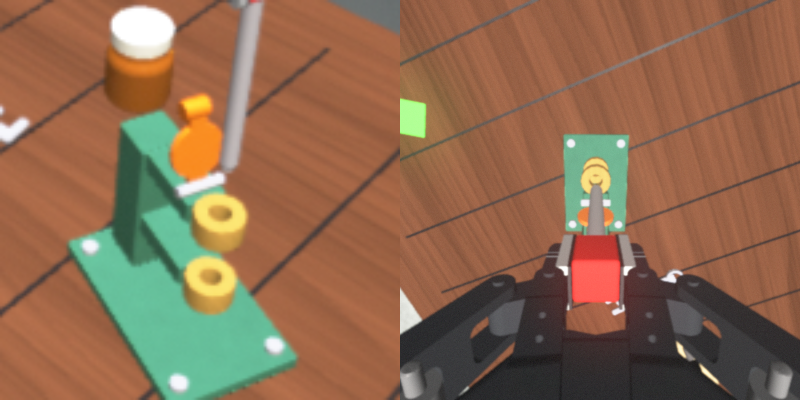

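The rod stands over the upper bushing, within about 1 mm of the bore by the fits. I'll lower it into the upper bushing and check the force.

```bash
python3 -m pendant '{"travel": [[-0.06,-0.02,0.5],[-0.06,-0.02,1.3],[-0.06,-0.02,2.1],[-0.06,-0.02,2.8],[-0.06,-0.02,3.5],[-0.06,-0.02,4.1],[-0.06,-0.02,4.7],[-0.06,-0.02,5.2],[-0.06,-0.02,5.7],[-0.06,-0.02,5.7]], "yaw": [0,0,0,0,0,0,0,0,0,0]}'
python3 to.py .5236 -.2398 .242 158.3
```

```text
time_s: 15.85
ee_pos: [0.5237, -0.2398, 0.2429]
orientation: [[-0.369, -0.93, -0.001], [-0.93, 0.369, 0.0], [0.0, 0.001, -1.0]]
wrist_force: [-0.4, -0.7, -1.0]
width: 0.021
p [ 0.5237 -0.2398  0.2429] jaw 158.36 tilt [-0.0011  0.0003] q [-0.08 -0.02  0.04 -0.   -1.64 -0.3 ] w 0.021 F [-0.4 -0.7 -1. ] t 15.85
travel [0.0, 0.01, 0.09] yaw 0.1 or -179.9
```

```bash
python3 -m pendant '{"travel": [[0,0,0.5],[0,0,1.2],[0,0,1.9],[0,0,2.6],[0,0,3.2],[0,0,3.8],[0,0,4.3],[0,0,4.8],[0,0,4.8]], "yaw": [0,0,0,0,0,0,0,0,0]}'
python3 to.py .5237 -.2398 .163 158.3
```

```text
time_s: 16.75
ee_pos: [0.5236, -0.2398, 0.1948]
orientation: [[-0.369, -0.93, -0.001], [-0.93, 0.369, 0.0], [0.0, 0.001, -1.0]]
wrist_force: [0.6, 0.5, -1.6]
width: 0.0213
p [ 0.5236 -0.2398  0.1948] jaw 158.36 tilt [-0.0012  0.0003] q [-0.08 -0.02 -0.05 -0.   -1.55 -0.3 ] w 0.0213 F [ 0.6  0.5 -1.6] t 16.75
travel [-0.0, -0.01, 3.18] yaw 0.1 or -179.9
```

```bash
python3 -m pendant '{"travel": [[0,0,0.4],[0,0,0.9],[0,0,1.4],[0,0,1.9],[0,0,2.4],[0,0,2.8],[0,0,3.2],[0,0,3.2],[0,0,3.2],[0,0,3.2]], "yaw": [0,0,0,0,0,0,0,0,0,0]}'
python3 to.py
python3 - <<'E'
from fit import *
p=bot.get_obs()["ee_pos"]
im,P=cloud("side");cv2.imwrite("pics/s8.png",cv2.resize(im[190:360,290:460],None,fx=3.5,fy=3.5,interpolation=cv2.INTER_CUBIC))
hsv=cv2.cvtColor(im,cv2.COLOR_BGR2HSV)
near=(np.hypot(P[...,0]-p[0],P[...,1]-p[1])<.02)
r=near&((hsv[...,0]<8)|(hsv[...,0]>174))&(hsv[...,1]>150)
print("red head z",np.percentile(P[r][:,2],[2,98]).round(4),r.sum())
k=near&(P[...,2]>.014)&(P[...,2]<.05)&(hsv[...,1]<80);print("shank below",k.sum(),np.percentile(P[k][:,2],[0,5,95]).round(4) if k.any() else "")
E
```

```text
time_s: 17.75
ee_pos: [0.524, -0.24, 0.1641]
orientation: [[-0.369, -0.929, 0.0], [-0.929, 0.369, -0.0], [0.0, -0.001, -1.0]]
wrist_force: [0.1, 0.5, -0.6]
width: 0.0215
p [ 0.524  -0.24    0.1641] jaw 158.36 tilt [ 0.0005 -0.0003] q [-0.08 -0.02 -0.1   0.   -1.49 -0.3 ] w 0.0215 F [ 0.1  0.5 -0.6] t 17.75
red head z [0.1711 0.2015] 217
shank below 4 [0.0323 0.0327 0.0376]
```

View pics/s8.png

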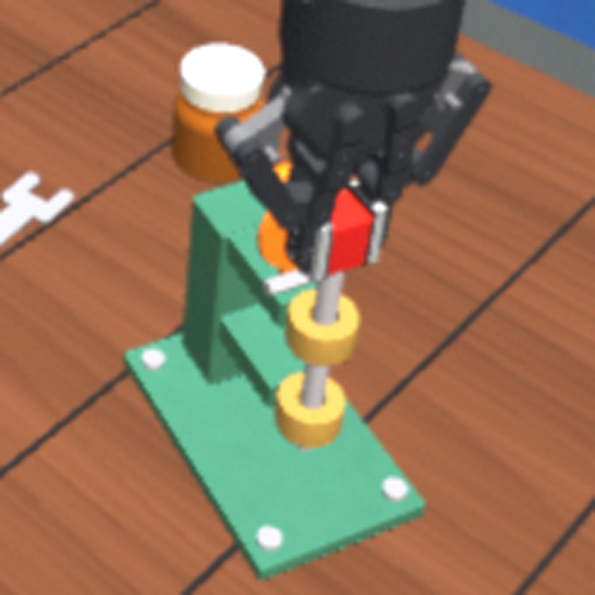

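The rod runs through both bushings, with the head in the fingers and the cap open. The tip is at about 33–36 mm, so I'll lower it 3 mm towards mid-gap, let it settle and hand in.

```bash
python3 -m pendant '{"travel": [[0,0,0.15],[0,0,0.3],[0,0,0.3],[0,0,0.3],[0,0,0.3],[0,0,0.3]], "yaw": [0,0,0,0,0,0]}'
python3 - <<'E'
from h import *
o=bot.get_obs();print(o["ee_pos"],o["width"],o["wrist_force"],abs(o["qvel"]).max(),o["time_s"])
print(bot.finish_job())
E
```

```text
time_s: 18.4
ee_pos: [0.5239, -0.2399, 0.1608]
orientation: [[-0.369, -0.93, 0.0], [-0.93, 0.369, -0.0], [0.0, -0.0, -1.0]]
wrist_force: [0.3, 1.1, 0.1]
width: 0.0212
[ 0.52389949 -0.23991564  0.16077344] 0.021211921803155922 [0.28056153 1.05167182 0.07268482] 0.0009491380623729105 18.4
the job is handed in; nothing more can be done
None
```

I opened the dust cap by its knob, took the red-headed rod from the rack, and lowered it through both bushings. I handed the job in at 18.4 s, still holding the rod by its head; no verdict was reported.

**Last checks:**
- **Position:** the tool stood at (0.524, -0.240), less than 1 mm from the bushing axis I measured. The rod's tilt, fitted before it went in, was under 0.01 rad.
- **Tip height:** the hand pose puts the tip about 30 mm above the table, and the side camera's reading of the head about 33 mm. They differ by 3 mm, but both are well inside 18–44 mm.
- **Grip:** the fingers held the head at 21 mm opening with a 60 N command. The arm was at rest, with about 1 N at the wrist.
- **Cap:** I turned it to about 2 rad by the pull. It was still open in the last picture, partly hidden by the gripper; I did not measure its angle directly.
- **Other objects:** the short rods were in place in the picture taken after the lift, and the jar and wrench appeared not to have moved. I did not measure any of them again at the end.

No check failed.

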